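Hang the height gauge on its sprung hook, scale outward

ROBOT

A 7-joint arm with a two-finger parallel gripper is mounted at the origin on a cart in front of the work surface, level with it; the furniture and walls round the work are solid. World frame = base frame: x ahead of the robot, y to its left, z up, the work surface at z = 0. Lengths are in mm, angles in rad, forces in N, time in s.
With the tool pointing down it reaches from about 350 to 900 mm from the base axis. Payload 7.2 kg.
Tool frame: the origin (TCP) lies on the centre line of the jaws, within the pads' length; the fingertips stand 8 mm ahead of it and the grasp point (between the pads) lies 11 mm behind it; z points along the fingers, y is the direction in which the jaws open and shut (so a half turn about z gives the same grasp; the last joint's range is limited). The gripper opens to 88 mm and grips with 3 to 60 N. Pads are 20 mm wide; open, the fingers measure 115 mm over their backs; the gripper's body (75 mm by 178 mm) begins 61 mm behind the grasp point.
Start: joints at [-0.068, 0.411, -0.013, 1.596, 0.006, 1.134, -0.082], TCP at [625.003, -0.011, 230.653] pointing down, gripper open.
Joint ranges: [-2.95, 2.95], [-0.29, 1.99], [-1.47, 1.44], [0.14, 2.54], [-1.03, 4.17], [0.13, 1.85], [-2.86, 2.86]. Speed limits (rad/s): [2.39, 2.39, 3.01, 3.01, 3.14, 3.14, 3.14].

INTERFACE

Orientations are given as [roll, pitch, yaw] about the fixed x, y, z axes, in that order (R = Rz(yaw) Ry(pitch) Rx(roll)).
In Python, from rig import telemetry, camera, env gives the robot as it stands.
- The arm moves only by the shell command python3 -m pendant 'ROWS' [FORCE]. ROWS is JSON, a list of rows, each an object of numbers: "dx", "dy", "dz": the shift along the world's x, y, z in cm; "ax", "ay", "az": the turn, a rotation vector about the world's x, y, z in rad; "jaw": the opening, from 0 (shut) to 1 (fully open). A call has 1 to 12 rows; each row is the pose to reach, as a shift and turn from the pose commanded when the call began; what a row does not reach only later rows make up. A row lasts 1/10 s, in which the tool goes at most 50 mm and 8.59 degrees, less where a joint would pass 70% of its speed; a pose out of reach is approached as far as the arm can. A call with a gripper value outside its range is refused whole. The fingers move at their own pace and stop on an object; FORCE is the grip in N (left out, the last holds). Time passes only in rows, so rows that repeat a pose let the fingers close. It gives the time, the measured TCP pose, the force and the opening at its end, in the units of the state.
- telemetry.get_state(): the state, without advancing time (a new reading comes with each control period).
- camera(name): name is "scene" or "side" or "wrist"; returns a dict with "img" (480x640x3 uint8, red, green, blue), "vfov" (degrees; the focal length in pixels is half the picture's height over the tangent of half this angle, whatever the lens; pixels are square), "cx", "cy" (the principal point, pixels), "world_from_camera" (4x4, takes a point from camera to world coordinates). Camera axes: x right, y down, z forward; pixel columns grow to the right and rows downward; lengths in mm; the calibration is good to about 2 mm. A picture is of the moment at which its call begins. There is no depth.
- env.close_job(): hands the job in, once; it reports no verdict.
The state is a dict: "time_s": time; "joint_pos": joint angles; "qvel": joint speeds; "effort": joint torques, N m; "eef_pos": TCP position; "ee_rot": TCP orientation; "wrist_force": force on the tool from outside, world axes, zero at the start; "torque": the same for the moment, N m; "grip_width": finger opening in mm.
Only numpy, scipy, OpenCV 4.12 (cv2) and the standard library are available. Lean on these libraries where they do the work, as an engineer would, in place of code of your own. Each camera call takes 0.05 s, during which the arm holds its last target. There are 200 camera calls.

TASK

Hang the small graduated height gauge on the hook of its stand with the graduated side (where its foot sticks out) facing outward, away from the post. Pass its round hole over the upturned hook tip, feel for the sprung disc and press it back gently, without ramming it onto its solid stop, until the gauge clears the tip, then let it down behind the tip until it hangs fully home and upright, and let go. Leave the other things on the bench where they are.

Things in the scene. Friction and masses are not known exactly. Their poses are not given: they have to be found in the camera images.
- gauge_eye (a point): Centre (mid-thickness) of the 28 mm round hole of the height gauge, 78 mm above its underside, 14 mm of metal above it; a good place to grip, across the 44 mm width. Gauge: loose aluminium L, 0.13 to 0.21 kg, standing on its foot, turned any way; upright plate 44 mm wide (own y), 8 mm thick (own x), 106 mm tall (own z). Hung right, its axes are parallel to the stand's.
- gauge_toe (a point): End of the gauge's foot on the graduated side: 36 mm from mid-thickness along the gauge's own -x, 4 mm above its underside. The foot is 44 mm wide, 8 mm high, and reaches 12 mm to the other (+x) side. The graduated face (black scale lines below the hole) is the -x face; the +x face is plain.
- gauge: The whole gauge; origin on its underside, mid-thickness and mid-width, 78 mm below gauge_eye.
- stand: Fixed hanger stand, origin on its underside; its x runs from hook tip to post, y across, z up. Foot plate 130x110x12 mm from x = -40 to +90 mm; post at x = +50 mm, 22x36 mm, socket block up to 147 mm high. A hook bar runs from the post to -x and ends in an upturned tip. The stand, hook and disc together must not feel more than 25 N, all contact forces added.
- bar_axis (a point): Point on the axis of the round 8 mm hook bar, 130 mm above the stand's origin; bar along the stand's x. The 8 mm thick tip rises to 13 mm above this axis. How far the bar is drawn out differs each time and is not reported: the tip's side facing the post lies 68 to 112 mm from here along -x; it stays as set. To pass the tip, hold the hole's centre about 4 mm above the axis.
- disc_line (a point): Another point on the bar's axis, 60 mm from bar_axis along -x. On the bar a sprung disc, 38 mm across, 5 mm thick: its face is 2 mm from the tip's inner side. It yields towards the post from 2 N, 0.5 N per mm; after 6 mm the 8 mm plate just clears the tip; solid stop at 10 mm (7 N). Behind it a 24 mm sleeve.
- home_line (a point): Point 10 mm below bar_axis: height of the hole's centre when the gauge is fully home, the top of the hole resting on the bar behind the tip. The sprung disc pinches the plate against the tip, so it does not drop by itself: press it down with a few newtons to the bar (sliding on the disc drags up to about 5 N), then let go.
- calculator: the pocket calculator, 118x68x15 mm, loose bystander (origin: centre of underside)
- sample_pot_0: a sample pot with white screw lid, 50 mm across, 66 mm tall, loose bystander (origin: centre of underside)
- tape_1: the roll of tape lying flat, 100 mm across, 25 mm high, loose bystander (origin: centre of underside)
- stapler: the stapler, 34x135x46 mm, loose bystander (origin: centre of underside)
Mind the look-alikes: they are no part of the job. What is shaped like the gauge but orange or pink is not meant.

How it is judged (in metres and radians):
On the way:
1. the gauge has been lifted clear of the bench (height (world z) of gauge_eye above 0.11 m), for 0.2 s.
At the end, for the whole second after the job is handed in: The gauge hangs released and at rest behind the hook tip: hole centre 120 +-3.5 mm above the stand's underside, within 7 mm of the bar sideways, 56 to 116 mm before the stand's origin; upright within 0.15 rad, square within 0.25 rad, scale and foot pointing away from the post (z of gauge_eye in the frame of stand between 0.1165 and 0.1235 m and y of gauge_eye in the frame of stand between -0.007 and 0.007 m and x of gauge_eye in the frame of stand between -0.116 and -0.056 m and x of gauge_toe in the frame of stand below -0.086 m and angle between the z axis of gauge and the z axis of stand, either way round below 0.15 rad and angle between the x axis of gauge and the x axis of stand, either way round below 0.25 rad and contact force between gauge and stand above 0.5 N and linear speed of gauge below 0.02 m/s); the robot touches nothing.
It fails at once if the stand, its hook or its disc feels more than 25 N (contact force between stand and anything else above 25 N).
It fails at once if calculator is pushed more than 25 mm from its place (distance of calculator from where it was at the start of the episode above 0.025 m).
It fails at once if sample_pot_0 is pushed more than 25 mm from its place (distance of sample_pot_0 from where it was at the start of the episode above 0.025 m).
It fails at once if tape_1 is pushed more than 25 mm from its place (distance of tape_1 from where it was at the start of the episode above 0.025 m).
It fails at once if stapler is pushed more than 25 mm from its place (distance of stapler from where it was at the start of the episode above 0.025 m).
It also fails if it takes over 61 s, if anything falls off the work surface, if the arm or the gripper's body presses on something with over 40 N, if the wrist force passes 120 N, or if a joint passes its speed limit or range.

## Working session

There is one attempt and no reset: what is moved stays moved. The work goes in short steps, Python scripts to look and compute and a shell command to move; the robot and the scene stay as the last step left them, time stands still between calls to the robot, and variables do not carry over. Pictures are saved under pics/ and viewed, about 8 in all and at most 12, crops included, and the job is handed in when it is done.

```bash
mkdir -p pics; ls
cat > h.py <<'E'
import numpy as np, cv2, pickle
from rig import telemetry, camera, env
def snap(n,tag):
    c=camera(n); pickle.dump(c,open(f'pics/{tag}.pkl','wb')); cv2.imwrite(f'pics/{tag}.png',c['img'][:,:,::-1]); return c
def load(tag): return pickle.load(open(f'pics/{tag}.pkl','rb'))
def ray(c,u,v):
    f=240/np.tan(np.radians(c['vfov'])/2); T=np.array(c['world_from_camera'])
    d=T[:3,:3]@np.array([(u-c['cx'])/f,(v-c['cy'])/f,1]); return T[:3,3],d/np.linalg.norm(d)
def onz(c,u,v,z):
    o,d=ray(c,u,v); return o+d*(z-o[2])/d[2]
def tri(*a):
    A=np.zeros((3,3));b=np.zeros(3);R=[ray(*x) for x in a]
    for o,d in R: P=np.eye(3)-np.outer(d,d);A+=P;b+=P@o
    p=np.linalg.solve(A,b); return p,[np.linalg.norm((np.eye(3)-np.outer(d,d))@(p-o)) for o,d in R]
def proj(c,p):
    f=240/np.tan(np.radians(c['vfov'])/2); q=np.linalg.inv(np.array(c['world_from_camera']))@np.append(p,1)
    return f*q[0]/q[2]+c['cx'],f*q[1]/q[2]+c['cy']
E
python3 - <<'E'
from h import *
for n in('scene','side','wrist'):
    c=snap(n,n+'0'); print(n,c['vfov'],c['cx'],c['cy'],np.round(c['world_from_camera'],3).tolist())
print(telemetry.get_state())
E
```

```text
pics
scene 42.075383322308966 329.2407642429924 240.6730646251369 [[0.775, -0.302, 0.555, -239.644], [-0.632, -0.342, 0.696, -868.988], [-0.02, -0.89, -0.455, 746.861], [0.0, 0.0, 0.0, 1.0]]
side 56.905080952796325 320.13123054722473 238.71237893375994 [[-0.999, 0.016, -0.037, 564.649], [0.04, 0.553, -0.832, 907.314], [0.007, -0.833, -0.554, 640.45], [0.0, 0.0, 0.0, 1.0]]
wrist 69.58465074584825 328.3474501380234 233.8616957298187 [[1.0, 0.0, -0.001, 625.996], [-0.0, -0.961, -0.277, 75.887], [-0.001, 0.277, -0.961, 384.986], [0.0, 0.0, 0.0, 1.0]]
{'time_s': 0.15, 'joint_pos': array([-0.06819241,  0.41170224, -0.01272275,  1.59678902,  0.00564137,
        1.1342764 , -0.08219902]), 'qvel': array([ 0.00135164, -0.00217173, -0.00054695, -0.0008638 , -0.00104911,
       -0.00065296,  0.0018874 ]), 'effort': array([ 1.23447033e-03, -5.88331139e+01,  6.41932636e-01, -2.91289848e+01,
       -5.37989591e-02,  1.57438387e-02,  1.06989046e-04]), 'eef_pos': array([ 6.24660721e+02, -4.13769329e-02,  2.30036575e+02]), 'ee_rot': array([-3.14045875e+00,  1.11972863e-04,  1.57084047e+00]), 'wrist_force': array([0.52341364, 0.01254078, 0.64312041]), 'torque': array([-0.04703437,  0.0319196 ,  0.04681106]), 'grip_width': 88.03941965000561}
```

View pics/scene0.png

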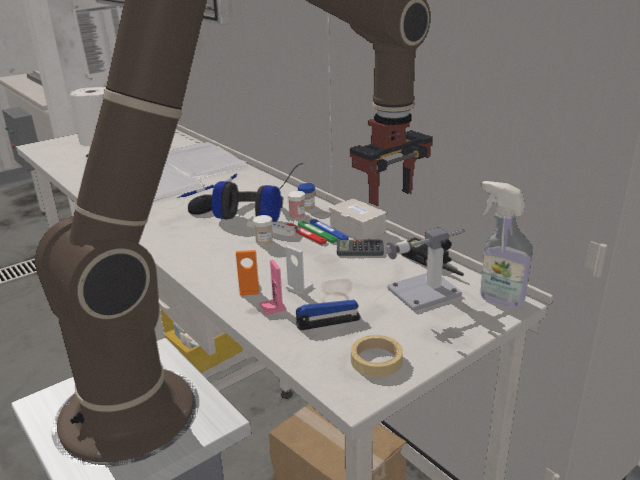

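View pics/side0.png

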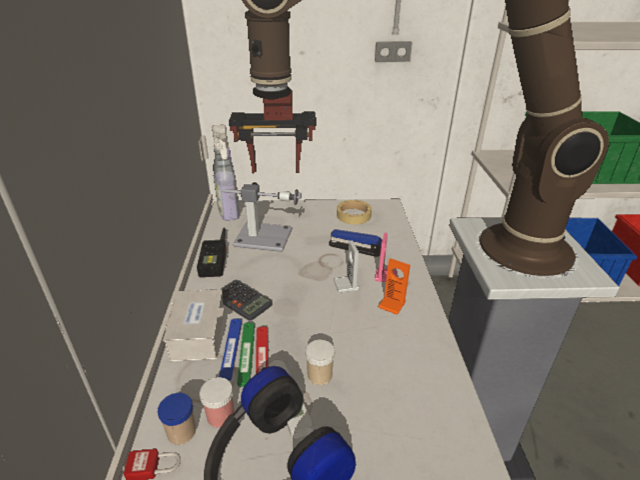

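The grey gauge is at scene (295,272) and side (350,270). The stand's hook disc is at scene (392,250) and side (297,196). I'll enlarge both regions.

Run:
```python
from h import *
def cr(t,x,y,w,h,k): return cv2.resize(load(t)['img'][y:y+h,x:x+w,::-1],None,fx=k,fy=k,interpolation=cv2.INTER_CUBIC)
a=np.vstack([np.hstack([cr('scene0',270,240,80,75,4),cr('scene0',380,220,100,90,4)[:300]]),np.hstack([cr('side0',320,225,80,75,4),cr('side0',220,175,100,75,4)])])
cv2.imwrite('pics/crops.png',a);print(a.shape)
s,d=load('scene0'),load('side0')
print('disc',tri((s,390,250),(d,297,196)))
print('gaugetop',tri((s,295,252),(d,353,244)))
```

```text
(600, 720, 3)
disc (array([579.22872055, -46.46069822, 131.46069228]), [np.float64(0.030493437032240805), np.float64(0.030493437032261362)])
gaugetop (array([457.24739692, 123.02777497, 102.59296025]), [np.float64(1.6545307034195833), np.float64(1.6545307034195764)])
```

View pics/crops.png

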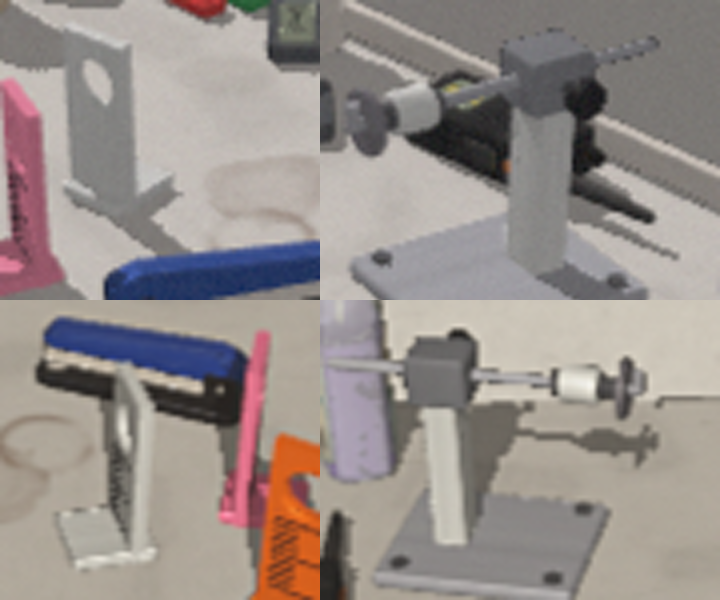

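The gauge's foot and scale point roughly to world +x. The stand's bar runs along roughly -x, with its disc at about (579,-46,131). The wrist picture comes next.

View pics/wrist0.png

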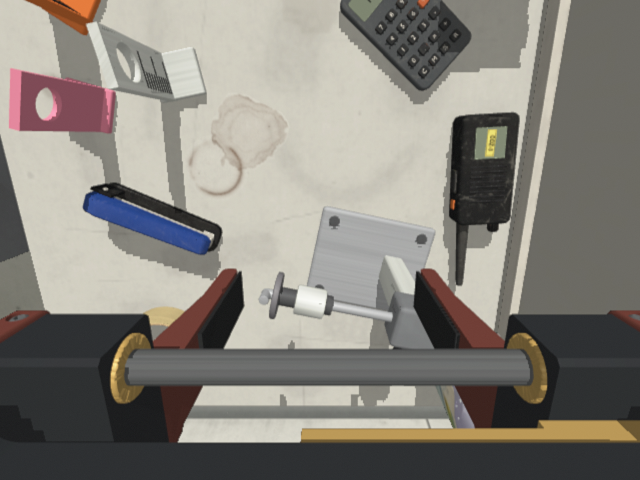

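The wrist view shows the gauge's toe corners at (193,48) and (205,94) and its hole at (129,62). The foot-plate edge runs from (324,207) to (434,230), and the bar from the tip at (265,297) to (388,316).

Run:
```python
from h import *
np.set_printoptions(precision=1,suppress=True)
w,s,d=load('wrist0'),load('scene0'),load('side0')
a,b=onz(w,193,48,8),onz(w,205,94,8);print('toe',a,b,np.linalg.norm(a-b)); print('width yaw',np.degrees(np.arctan2(*(b-a)[[1,0]])))
m=(a+b)/2;print(m)
print('top corners', onz(w,91,24,106),onz(w,103,85,106))
print('hole scene', tri((w,129,62),(s,294.5,260.5)), tri((w,129,62),(s,294.5,260.5),(d,351,256)))
# stand
for n,u,v,z in [('fpL',324,207,12),('fpR',434,230,12),('tip',265,297,136),('b1',338,305,130),('b2',388,316,130),('sleeve',297,301,130)]: print(n,onz(w,u,v,z))
p=onz(w,434,230,12)-onz(w,324,207,12);print('fp yaw',np.degrees(np.arctan2(p[1],p[0])),np.linalg.norm(p))
# bar triang scene/side/wrist: disc centre, block entry
print('disc',tri((w,277,296),(s,380+368/4,220+122/4),(d,220+305/4,175+87/4)))
print('blockcorner/entry',tri((w,390,316),(s,380+200/4,220+80/4),(d,220+155/4,175+76/4)))
```

```text
toe [492.5 157.5   8. ] [500.1 115.4   8. ] 42.85920490409071
width yaw -79.73557721700139
[496.3 136.4   8. ]
top corners [455.8 151.8 106. ] [457.1 111.4 106. ]
hole scene (array([461.4, 133.7,  73.9]), [np.float64(0.9998170690101607), np.float64(0.9998170690101351)]) (array([461.9, 132.2,  76.2]), [np.float64(1.3858431612945443), np.float64(2.329302144857716), np.float64(2.0331159778232504)])
fpL [620.8  -0.8  12. ]
fpR [743.9 -27.   12. ]
tip [575.6 -47.9 136. ]
b1 [633.6 -58.  130. ]
b2 [674.9 -68.  130. ]
sleeve [600.2 -54.4 130. ]
fp yaw -12.013904954592336 125.83971175219013
disc (array([ 613.8, -119.3,  111.4]), [np.float64(65.02489302916054), np.float64(96.56217725966086), np.float64(36.673450845048244)])
blockcorner/entry (array([675.9, -68.3, 128.9]), [np.float64(0.9310401564302413), np.float64(2.203231607066875), np.float64(3.0588849261333286)])
```

```bash
python3 - <<'E'
from h import *
np.set_printoptions(precision=1,suppress=True)
w,s,d=load('wrist0'),load('scene0'),load('side0')
print('disc',tri((w,277,296),(s,392,250.5),(d,296,196.7)))
print('pink base near corners',onz(w,112,131,0),onz(w,114,93,0), 'top',onz(w,12,70,106),onz(w,10,130,106))
E
python3 -m pendant '[{"dx":-15.5,"dy":13.3,"az":-1.4},{"dx":-15.5,"dy":13.3,"az":-1.4},{"dx":-15.5,"dy":13.3,"az":-1.4},{"dx":-15.5,"dy":13.3,"az":-1.4},{"dx":-15.5,"dy":13.3,"az":-1.4},{"dx":-15.5,"dy":13.3,"az":-1.4},{"dx":-15.5,"dy":13.3,"az":-1.4},{"dx":-15.5,"dy":13.3,"az":-1.4},{"dx":-15.5,"dy":13.3,"az":-1.4},{"dx":-15.5,"dy":13.3,"az":-1.4},{"dx":-15.5,"dy":13.3,"az":-1.4},{"dx":-15.5,"dy":13.3,"az":-1.4}]'
python3 -c "
from h import *
snap('wrist','wrist1')"
```

```text
disc (array([582.9, -49.2, 129.3]), [np.float64(1.5333906446560217), np.float64(0.8120753135933877), np.float64(1.580022031693933)])
pink base near corners [394.4  79.4   0. ] [403.  117.2   0. ] top [391.6 121.7 106. ] [379.2  79.1 106. ]invalid input at $[0]: expected keys dx, dy, dz, ax, ay, az, jaw
```

View pics/wrist1.png

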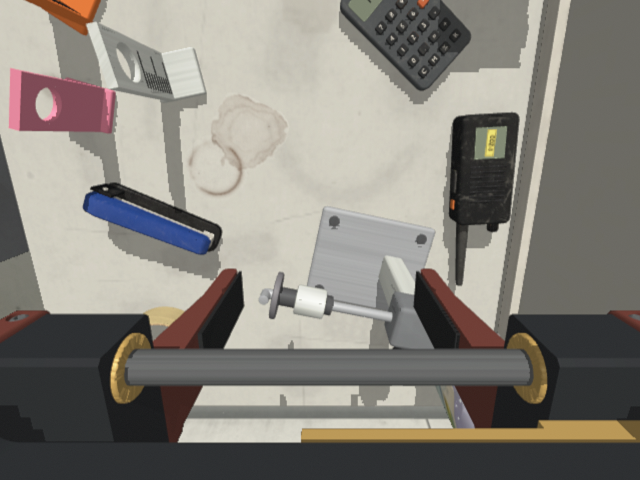

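The move was refused because every row needs all of the keys, so this picture is unchanged. I'm resending it.

```bash
python3 -m pendant '[{"dx":-15.5,"dy":13.3,"dz":0,"ax":0,"ay":0,"az":-1.4,"jaw":1},{"dx":-15.5,"dy":13.3,"dz":0,"ax":0,"ay":0,"az":-1.4,"jaw":1},{"dx":-15.5,"dy":13.3,"dz":0,"ax":0,"ay":0,"az":-1.4,"jaw":1},{"dx":-15.5,"dy":13.3,"dz":0,"ax":0,"ay":0,"az":-1.4,"jaw":1},{"dx":-15.5,"dy":13.3,"dz":0,"ax":0,"ay":0,"az":-1.4,"jaw":1},{"dx":-15.5,"dy":13.3,"dz":0,"ax":0,"ay":0,"az":-1.4,"jaw":1},{"dx":-15.5,"dy":13.3,"dz":0,"ax":0,"ay":0,"az":-1.4,"jaw":1},{"dx":-15.5,"dy":13.3,"dz":0,"ax":0,"ay":0,"az":-1.4,"jaw":1},{"dx":-15.5,"dy":13.3,"dz":0,"ax":0,"ay":0,"az":-1.4,"jaw":1},{"dx":-15.5,"dy":13.3,"dz":0,"ax":0,"ay":0,"az":-1.4,"jaw":1},{"dx":-15.5,"dy":13.3,"dz":0,"ax":0,"ay":0,"az":-1.4,"jaw":1},{"dx":-15.5,"dy":13.3,"dz":0,"ax":0,"ay":0,"az":-1.4,"jaw":1}]'
python3 -c "
from h import *
snap('wrist','wrist2')"
```

```text
time_s: 1.4
eef_pos: [469.9, 133.0, 230.6]
ee_rot: [3.142, 0.0, 0.173]
wrist_force: [0.1, 0.6, -0.0]
grip_width: 87.8
```

View pics/wrist2.png

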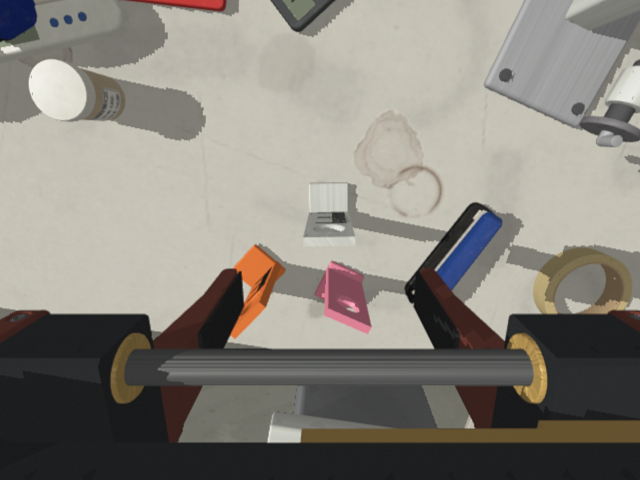

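The gauge is seen from above: its top face spans (304,240) to (355,240) and its toe edge (309,183) to (347,183).

Run:
```python
from h import *
np.set_printoptions(precision=1,suppress=True)
w=load('wrist2');v=load('wrist0')
def yaw(a,b): p=b-a; return np.degrees(np.arctan2(p[1],p[0])),np.linalg.norm(p)
a,b=onz(w,309,183,8),onz(w,347,183,8);print(a,b,yaw(a,b))
a,b=onz(w,304,240,106),onz(w,355,240,106);print(a,b,yaw(a,b),(a+b)/2)
print(tri((w,330,227),(v,129,62)),tri((w,347,183),(v,205,94)),tri((w,309,183),(v,193,48)))
print(onz(w,470,208,46),onz(w,410,292,46),'tape',onz(w,583,280,20))
```

```text
[492.1 158.2   8. ] [499.2 117.3   8. ] (np.float64(-80.08022307743173), np.float64(41.47983182096008))
[457.7 151.7 106. ] [465.2 109.1 106. ] (np.float64(-80.0783490200872), np.float64(43.194017647574206)) [461.4 130.4 106. ]
(array([467. , 131. ,  83.4]), [np.float64(0.25639311155464095), np.float64(0.25639311155465105)]) (array([498. , 116.4,   0.8]), [np.float64(0.4569124652564663), np.float64(0.45691246525646395)]) (array([491.6, 158.2,   5.3]), [np.float64(0.1207519848853344), np.float64(0.12075198488522941)])
[500.6  -5.8  46. ] [400.6  31.6  46. ] tape [ 438.3 -168.8   20. ]
```

```bash
python3 -m pendant '[{"dx":-0.9,"dy":-0.2,"dz":-4,"ax":0,"ay":0,"az":0,"jaw":1},{"dx":-0.9,"dy":-0.2,"dz":-8,"ax":0,"ay":0,"az":0,"jaw":1},{"dx":-0.9,"dy":-0.2,"dz":-11,"ax":0,"ay":0,"az":0,"jaw":1},{"dx":-0.9,"dy":-0.2,"dz":-13.5,"ax":0,"ay":0,"az":0,"jaw":1},{"dx":-0.9,"dy":-0.2,"dz":-16,"ax":0,"ay":0,"az":0,"jaw":1},{"dx":-0.9,"dy":-0.2,"dz":-16,"ax":0,"ay":0,"az":0,"jaw":1},{"dx":-0.9,"dy":-0.2,"dz":-16,"ax":0,"ay":0,"az":0,"jaw":1}]' 
python3 -m pendant '[{"dx":0,"dy":0,"dz":0,"ax":0,"ay":0,"az":0,"jaw":0.6},{"dx":0,"dy":0,"dz":0,"ax":0,"ay":0,"az":0,"jaw":0.45},{"dx":0,"dy":0,"dz":0,"ax":0,"ay":0,"az":0,"jaw":0.4},{"dx":0,"dy":0,"dz":0,"ax":0,"ay":0,"az":0,"jaw":0.4},{"dx":0,"dy":0,"dz":0,"ax":0,"ay":0,"az":0,"jaw":0.4},{"dx":0,"dy":0,"dz":0,"ax":0,"ay":0,"az":0,"jaw":0.4},{"dx":0,"dy":0,"dz":0,"ax":0,"ay":0,"az":0,"jaw":0.4},{"dx":0,"dy":0,"dz":0,"ax":0,"ay":0,"az":0,"jaw":0.4}]' 40
```

```text
time_s: 2.15
eef_pos: [461.0, 130.9, 70.9]
ee_rot: [3.141, 0.001, 0.171]
wrist_force: [0.4, -0.4, 1.0]
grip_width: 87.9
time_s: 2.95
eef_pos: [461.1, 131.0, 70.8]
ee_rot: [3.142, -0.0, 0.171]
wrist_force: [-1.0, -0.1, 2.9]
grip_width: 43.8
```

```bash
python3 -m pendant '[{"dx":0,"dy":0,"dz":2,"ax":0,"ay":0,"az":0,"jaw":0.4},{"dx":0,"dy":0,"dz":5,"ax":0,"ay":0,"az":0,"jaw":0.4},{"dx":0,"dy":0,"dz":9,"ax":0,"ay":0,"az":0,"jaw":0.4},{"dx":0,"dy":0,"dz":13,"ax":0,"ay":0,"az":0,"jaw":0.4},{"dx":0,"dy":0,"dz":16,"ax":0,"ay":0,"az":0,"jaw":0.4},{"dx":0,"dy":0,"dz":16,"ax":0,"ay":0,"az":0,"jaw":0.4}]' 
python3 -m pendant '[{"dx":0.5,"dy":-2,"dz":0,"ax":0,"ay":0,"az":0.14,"jaw":0.4},{"dx":1,"dy":-4,"dz":0,"ax":0,"ay":0,"az":0.28,"jaw":0.4},{"dx":1.5,"dy":-6,"dz":0,"ax":0,"ay":0,"az":0.42,"jaw":0.4},{"dx":2,"dy":-8,"dz":0,"ax":0,"ay":0,"az":0.56,"jaw":0.4},{"dx":2.5,"dy":-10,"dz":0,"ax":0,"ay":0,"az":0.7,"jaw":0.4},{"dx":3,"dy":-12,"dz":0,"ax":0,"ay":0,"az":0.84,"jaw":0.4},{"dx":3.5,"dy":-14,"dz":0,"ax":0,"ay":0,"az":0.98,"jaw":0.4},{"dx":4,"dy":-15,"dz":0,"ax":0,"ay":0,"az":1.12,"jaw":0.4},{"dx":4,"dy":-15,"dz":0,"ax":0,"ay":0,"az":1.26,"jaw":0.4},{"dx":4,"dy":-15,"dz":0,"ax":0,"ay":0,"az":1.4,"jaw":0.4},{"dx":4,"dy":-15,"dz":0,"ax":0,"ay":0,"az":1.4,"jaw":0.4},{"dx":4,"dy":-15,"dz":0,"ax":0,"ay":0,"az":1.4,"jaw":0.4}]' 
python3 -c "
from h import *
snap('wrist','wrist3');print(telemetry.get_state()['wrist_force'])"
```

```text
time_s: 3.55
eef_pos: [462.9, 131.6, 234.4]
ee_rot: [-3.14, -0.007, 0.171]
wrist_force: [-0.1, -0.5, -2.1]
grip_width: 43.5
time_s: 4.75
eef_pos: [500.5, -19.1, 229.7]
ee_rot: [-3.14, 0.0, 1.567]
wrist_force: [0.3, -0.2, -1.6]
grip_width: 43.7
[ 0.01152175  0.20371679 -0.82324683]
```

View pics/wrist3.png

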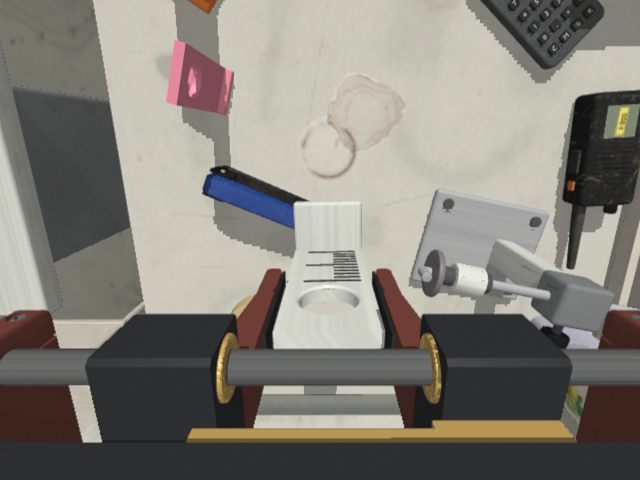

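The gauge is held upright in the jaws. The hook's disc is at about (435,273) and the bar runs to (548,296). I'll enlarge the hook in both wrist pictures.

Run:
```python
from h import *
def cr(t,x,y): return cv2.resize(load(t)['img'][y:y+60,x:x+150,::-1],None,fx=5,fy=5,interpolation=cv2.INTER_CUBIC)
cv2.imwrite('pics/hk.png',np.vstack([cr('wrist0',255,267),cr('wrist3',410,243)]))
```

```text
(no output)
```

View pics/hk.png

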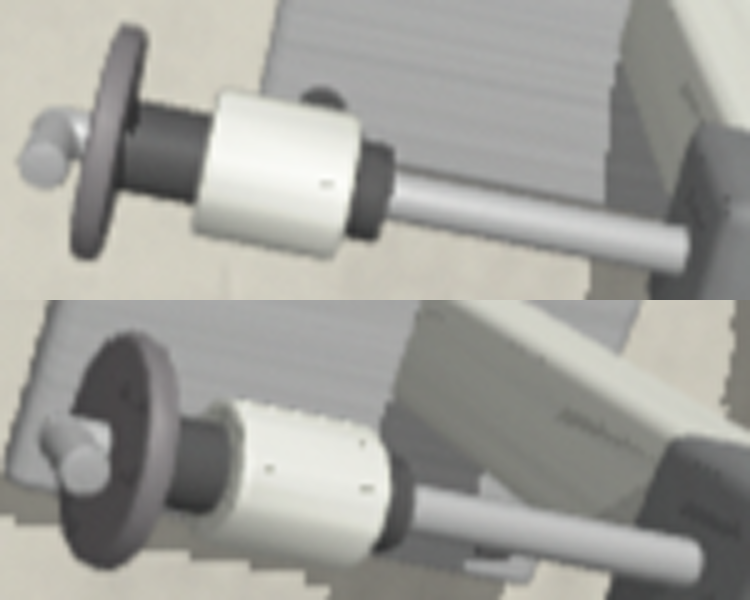

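Run:
```python
from h import *
np.set_printoptions(precision=1,suppress=True)
w,v,s,d=load('wrist0'),load('wrist3'),load('scene0'),load('side0')
for n,a,b in [('tiptop',(263.4,300),(427,277)),('disc',(276.5,295.4),(432.4,273)),('collar',(333.4,306),(493,284.6)),('block',(392,317),(548,295.4))]:
    print(n,*tri((w,*a),(v,*b)))
print(onz(w,263.4,300,143),onz(v,427,277,143))
for c,l in((w,[(392,317),(333.4,306)]),(v,[(548,295.4),(493,284.6)])):
    p,q=[onz(c,*x,130) for x in l];print('bar yaw',p,q,np.degrees(np.arctan2(*(p-q)[[1,0]])))
a,b=onz(v,437,189,12),onz(v,549,216,12);print('fp',a,b,np.degrees(np.arctan2(*(b-a)[[1,0]])))
print('gauge eye', onz(v,328,300,241-0),telemetry.get_state()['eef_pos'])
```

```text
tiptop [575.8 -46.6 143.8] [np.float64(0.0499220789818299), np.float64(0.0499220789818327)]
disc [583.8 -49.  130.7] [np.float64(0.10050840844901901), np.float64(0.10050840844901697)]
collar [629.8 -55.9 136.6] [np.float64(0.4096924229117842), np.float64(0.40969242291173474)]
block [678.  -68.2 131.4] [np.float64(0.07159000058213263), np.float64(0.07159000058213907)]
[575.6 -47.  143. ] [576.1 -47.  143. ]
bar yaw [678.3 -69.  130. ] [629.9 -58.9 130. ] -11.704953689422785
bar yaw [679. -69. 130.] [633.4 -59.4 130. ] -11.945992916774726
fp [619.2  -0.5  12. ] [745.4 -30.9  12. ] -13.5633715350371
gauge eye [501.6 -16.1 241. ] [500.6 -19.  229.9]
```

```bash
python3 -m pendant '[{"dx":0.5,"dy":0,"dz":0,"ax":0,"ay":0,"az":0.14,"jaw":0.4},{"dx":1,"dy":-0.3,"dz":0,"ax":0,"ay":0,"az":0.28,"jaw":0.4},{"dx":1.5,"dy":-0.6,"dz":0,"ax":0,"ay":0,"az":0.42,"jaw":0.4},{"dx":2,"dy":-0.9,"dz":0,"ax":0,"ay":0,"az":0.56,"jaw":0.4},{"dx":2.5,"dy":-1.2,"dz":0,"ax":0,"ay":0,"az":0.7,"jaw":0.4},{"dx":3,"dy":-1.5,"dz":0,"ax":0,"ay":0,"az":0.84,"jaw":0.4},{"dx":3.5,"dy":-1.8,"dz":0,"ax":0,"ay":0,"az":0.98,"jaw":0.4},{"dx":4,"dy":-2,"dz":0,"ax":0,"ay":0,"az":1.12,"jaw":0.4},{"dx":4.5,"dy":-2.2,"dz":0,"ax":0,"ay":0,"az":1.26,"jaw":0.4},{"dx":5.07,"dy":-2.28,"dz":0,"ax":0,"ay":0,"az":1.365,"jaw":0.4},{"dx":5.07,"dy":-2.28,"dz":0,"ax":0,"ay":0,"az":1.365,"jaw":0.4},{"dx":5.07,"dy":-2.28,"dz":0,"ax":0,"ay":0,"az":1.365,"jaw":0.4}]' 
python3 -m pendant '[{"dx":0,"dy":0,"dz":-2,"ax":0,"ay":0,"az":0,"jaw":0.4},{"dx":0,"dy":0,"dz":-4,"ax":0,"ay":0,"az":0,"jaw":0.4},{"dx":0,"dy":0,"dz":-6,"ax":0,"ay":0,"az":0,"jaw":0.4},{"dx":0,"dy":0,"dz":-8,"ax":0,"ay":0,"az":0,"jaw":0.4},{"dx":0,"dy":0,"dz":-9.3,"ax":0,"ay":0,"az":0,"jaw":0.4},{"dx":0,"dy":0,"dz":-10.2,"ax":0,"ay":0,"az":0,"jaw":0.4},{"dx":0,"dy":0,"dz":-10.2,"ax":0,"ay":0,"az":0,"jaw":0.4},{"dx":0,"dy":0,"dz":-10.2,"ax":0,"ay":0,"az":0,"jaw":0.4}]'
python3 - <<'E'
from h import *
s=snap('scene','scene4');d=snap('side','side4')
f=lambda c,x,y:cv2.resize(c['img'][y:y+90,x:x+120,::-1],None,fx=5,fy=5,interpolation=cv2.INTER_CUBIC)[:,:400]
x,y=map(int,proj(s,[570,-45,130]));X,Y=map(int,proj(d,[560,-45,130]))
print(x,y,X,Y,proj(s,[551.3,-41.8,134.5]),proj(d,[551.3,-41.8,134.5]))
cv2.imwrite('pics/p4.png',np.hstack([f(s,x-40,y-45),f(d,X-40,Y-45)]))
st=telemetry.get_state();print(st['eef_pos'],st['wrist_force'],st['ee_rot'],st['joint_pos'])
E
```

```text
time_s: 6.0
eef_pos: [551.4, -41.8, 230.3]
ee_rot: [-3.142, -0.001, 2.931]
wrist_force: [-0.4, -0.7, -1.3]
grip_width: 43.9
time_s: 6.8
eef_pos: [552.1, -41.8, 129.2]
ee_rot: [3.141, 0.001, 2.935]
wrist_force: [-0.3, -1.6, -1.3]
grip_width: 43.9
386 251 304 196 (np.float64(378.74173068477444), np.float64(252.09860167305268)) (np.float64(308.52695042111156), np.float64(195.64553861872028))
[552.31390501 -41.84955968 129.55189443] [ 0.10653999  0.63042246 -1.55457728] [3.14133431e+00 1.47385437e-03 2.93538409e+00] [ 0.08287905  0.40495669 -0.12113888  1.87345361  0.06269833  0.86531487
  1.29542823]
```

View pics/p4.png

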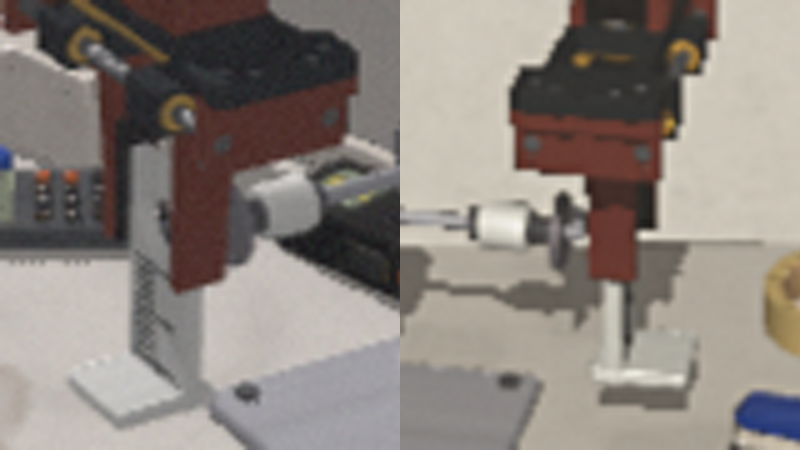

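The gauge's foot points outward and the hole is lined up in front of the hook tip. I'll approach slowly and watch the force.

```bash
python3 -m pendant '[{"dx":0,"dy":0,"dz":-0.15,"ax":0,"ay":0,"az":0,"jaw":0.4},{"dx":0.3,"dy":-0.06,"dz":-0.15,"ax":0,"ay":0,"az":0,"jaw":0.4},{"dx":0.6,"dy":-0.12,"dz":-0.15,"ax":0,"ay":0,"az":0,"jaw":0.4},{"dx":0.9,"dy":-0.19,"dz":-0.15,"ax":0,"ay":0,"az":0,"jaw":0.4},{"dx":1.2,"dy":-0.25,"dz":-0.15,"ax":0,"ay":0,"az":0,"jaw":0.4},{"dx":1.5,"dy":-0.32,"dz":-0.15,"ax":0,"ay":0,"az":0,"jaw":0.4},{"dx":1.7,"dy":-0.36,"dz":-0.15,"ax":0,"ay":0,"az":0,"jaw":0.4},{"dx":1.9,"dy":-0.4,"dz":-0.15,"ax":0,"ay":0,"az":0,"jaw":0.4},{"dx":1.9,"dy":-0.4,"dz":-0.15,"ax":0,"ay":0,"az":0,"jaw":0.4},{"dx":1.9,"dy":-0.4,"dz":-0.15,"ax":0,"ay":0,"az":0,"jaw":0.4}]' 
for i in 1 2 3 ; do python3 -m pendant '[{"dx":0.1,"dy":-0.02,"dz":0,"ax":0,"ay":0,"az":0,"jaw":0.4},{"dx":0.2,"dy":-0.04,"dz":0,"ax":0,"ay":0,"az":0,"jaw":0.4},{"dx":0.2,"dy":-0.04,"dz":0,"ax":0,"ay":0,"az":0,"jaw":0.4},{"dx":0.2,"dy":-0.04,"dz":0,"ax":0,"ay":0,"az":0,"jaw":0.4}]'; done
```

```text
time_s: 7.9
eef_pos: [570.6, -45.8, 127.1]
ee_rot: [3.142, -0.0, 2.936]
wrist_force: [-0.1, -0.6, -0.8]
grip_width: 43.6
time_s: 8.3
eef_pos: [572.7, -46.2, 127.1]
ee_rot: [3.142, -0.0, 2.936]
wrist_force: [-0.3, 0.5, -1.6]
grip_width: 44.0
time_s: 8.7
eef_pos: [574.4, -46.6, 127.1]
ee_rot: [-3.142, -0.001, 2.936]
wrist_force: [-2.0, 0.9, -0.4]
grip_width: 43.6
time_s: 9.1
eef_pos: [576.5, -47.0, 127.1]
ee_rot: [-3.142, -0.0, 2.936]
wrist_force: [-3.3, 1.5, -0.3]
grip_width: 43.5
```

```bash
for i in 1 2; do python3 -m pendant '[{"dx":0.1,"dy":-0.02,"dz":0,"ax":0,"ay":0,"az":0,"jaw":0.4},{"dx":0.2,"dy":-0.04,"dz":0,"ax":0,"ay":0,"az":0,"jaw":0.4},{"dx":0.2,"dy":-0.04,"dz":0,"ax":0,"ay":0,"az":0,"jaw":0.4},{"dx":0.2,"dy":-0.04,"dz":0,"ax":0,"ay":0,"az":0,"jaw":0.4}]'
python3 - <<'E'
from h import *
import time
F=[]
for i in range(4):
    camera('side'); F.append(telemetry.get_state()['wrist_force'])
print(np.mean(F,0)@[.978,-.208,0])
E
done
```

```text
time_s: 9.5
eef_pos: [578.6, -47.4, 127.1]
ee_rot: [-3.142, -0.0, 2.936]
wrist_force: [-4.6, 0.6, 0.4]
grip_width: 43.5
-4.099632072493225
time_s: 10.1
eef_pos: [580.5, -47.8, 127.1]
ee_rot: [-3.141, -0.001, 2.936]
wrist_force: [-5.9, 0.4, 0.7]
grip_width: 43.9
-5.467820850280565
```

```bash
python3 -m pendant '[{"dx":0.06,"dy":-0.01,"dz":0,"ax":0,"ay":0,"az":0,"jaw":0.4},{"dx":0.12,"dy":-0.025,"dz":0,"ax":0,"ay":0,"az":0,"jaw":0.4},{"dx":0.12,"dy":-0.025,"dz":0,"ax":0,"ay":0,"az":0,"jaw":0.4},{"dx":0.12,"dy":-0.025,"dz":0,"ax":0,"ay":0,"az":0,"jaw":0.4}]'
for i in 1 2 3; do python3 -m pendant '[{"dx":0,"dy":0,"dz":-0.1,"ax":0,"ay":0,"az":0,"jaw":0.4},{"dx":0,"dy":0,"dz":-0.2,"ax":0,"ay":0,"az":0,"jaw":0.4},{"dx":0,"dy":0,"dz":-0.2,"ax":0,"ay":0,"az":0,"jaw":0.4},{"dx":0,"dy":0,"dz":-0.2,"ax":0,"ay":0,"az":0,"jaw":0.4}]'; done
```

```text
time_s: 10.7
eef_pos: [581.5, -48.1, 127.0]
ee_rot: [-3.141, -0.001, 2.936]
wrist_force: [-5.7, 1.1, 0.5]
grip_width: 43.8
time_s: 11.1
eef_pos: [581.5, -48.0, 125.0]
ee_rot: [-3.141, -0.001, 2.936]
wrist_force: [-5.3, 0.4, -0.4]
grip_width: 43.7
time_s: 11.5
eef_pos: [581.5, -48.0, 123.0]
ee_rot: [-3.142, -0.001, 2.936]
wrist_force: [-5.9, 1.4, 0.4]
grip_width: 43.9
time_s: 11.9
eef_pos: [581.5, -48.0, 121.0]
ee_rot: [-3.142, -0.001, 2.936]
wrist_force: [-6.4, 0.9, 0.2]
grip_width: 43.9
```

```bash
for i in 1 2; do python3 -m pendant '[{"dx":0,"dy":0,"dz":-0.1,"ax":0,"ay":0,"az":0,"jaw":0.4},{"dx":0,"dy":0,"dz":-0.2,"ax":0,"ay":0,"az":0,"jaw":0.4},{"dx":0,"dy":0,"dz":-0.2,"ax":0,"ay":0,"az":0,"jaw":0.4},{"dx":0,"dy":0,"dz":-0.2,"ax":0,"ay":0,"az":0,"jaw":0.4}]'; done
```

```text
time_s: 12.3
eef_pos: [581.5, -47.9, 119.0]
ee_rot: [-3.142, -0.001, 2.936]
wrist_force: [-5.7, 1.0, 0.7]
grip_width: 43.8
time_s: 12.7
eef_pos: [581.5, -47.9, 117.0]
ee_rot: [3.142, -0.001, 2.936]
wrist_force: [-5.5, 0.6, 0.5]
grip_width: 43.6
```

```bash
for i in 1 2 3; do python3 -m pendant '[{"dx":0,"dy":0,"dz":-0.05,"ax":0,"ay":0,"az":0,"jaw":0.4},{"dx":0,"dy":0,"dz":-0.1,"ax":0,"ay":0,"az":0,"jaw":0.4},{"dx":0,"dy":0,"dz":-0.1,"ax":0,"ay":0,"az":0,"jaw":0.4},{"dx":0,"dy":0,"dz":-0.1,"ax":0,"ay":0,"az":0,"jaw":0.4}]'; done
```

```text
time_s: 13.1
eef_pos: [581.6, -47.9, 116.1]
ee_rot: [3.142, -0.001, 2.936]
wrist_force: [-5.5, 0.3, 0.9]
grip_width: 44.0
time_s: 13.5
eef_pos: [581.6, -48.0, 115.1]
ee_rot: [3.142, -0.001, 2.936]
wrist_force: [-6.1, 1.9, 0.2]
grip_width: 44.2
time_s: 13.9
eef_pos: [581.6, -47.9, 114.1]
ee_rot: [3.142, -0.001, 2.936]
wrist_force: [-5.3, 0.7, 0.6]
grip_width: 43.8
```

```bash
for i in 1 2 3; do python3 -m pendant '[{"dx":0,"dy":0,"dz":-0.025,"ax":0,"ay":0,"az":0,"jaw":0.4},{"dx":0,"dy":0,"dz":-0.05,"ax":0,"ay":0,"az":0,"jaw":0.4},{"dx":0,"dy":0,"dz":-0.05,"ax":0,"ay":0,"az":0,"jaw":0.4},{"dx":0,"dy":0,"dz":-0.05,"ax":0,"ay":0,"az":0,"jaw":0.4}]'; done
```

```text
time_s: 14.3
eef_pos: [581.6, -48.0, 113.7]
ee_rot: [-3.142, -0.001, 2.936]
wrist_force: [-4.9, 0.7, 0.7]
grip_width: 44.1
time_s: 14.7
eef_pos: [581.6, -47.9, 113.2]
ee_rot: [3.142, -0.001, 2.936]
wrist_force: [-6.5, 0.8, 0.9]
grip_width: 43.7
time_s: 15.1
eef_pos: [581.7, -48.0, 112.8]
ee_rot: [3.142, -0.001, 2.936]
wrist_force: [-4.8, 1.0, 1.8]
grip_width: 43.7
```

```bash
python3 -m pendant '[{"dx":0,"dy":0,"dz":-0.025,"ax":0,"ay":0,"az":0,"jaw":0.4},{"dx":0,"dy":0,"dz":-0.05,"ax":0,"ay":0,"az":0,"jaw":0.4},{"dx":0,"dy":0,"dz":-0.05,"ax":0,"ay":0,"az":0,"jaw":0.4},{"dx":0,"dy":0,"dz":-0.05,"ax":0,"ay":0,"az":0,"jaw":0.4}]'
python3 - <<'E'
from h import *
F=[]
for i in range(4):
    camera('side'); F.append(telemetry.get_state()['wrist_force'])
print(np.mean(F,0))
E
```

```text
time_s: 15.5
eef_pos: [581.8, -48.0, 112.6]
ee_rot: [3.142, -0.0, 2.936]
wrist_force: [-6.9, 1.5, 4.7]
grip_width: 43.6
[-6.99880027  0.75467394  4.52955633]
```

```bash
python3 -m pendant '[{"dx":-0.07,"dy":0.015,"dz":0,"ax":0,"ay":0,"az":0,"jaw":0.4},{"dx":-0.14,"dy":0.03,"dz":0,"ax":0,"ay":0,"az":0,"jaw":0.4},{"dx":-0.14,"dy":0.03,"dz":0,"ax":0,"ay":0,"az":0,"jaw":0.4},{"dx":-0.14,"dy":0.03,"dz":0,"ax":0,"ay":0,"az":0,"jaw":0.4}]'
python3 -m pendant '[{"dx":0,"dy":0,"dz":0,"ax":0,"ay":0,"az":0,"jaw":0.52},{"dx":0,"dy":0,"dz":0,"ax":0,"ay":0,"az":0,"jaw":0.6},{"dx":0,"dy":0,"dz":0,"ax":0,"ay":0,"az":0,"jaw":0.8},{"dx":0,"dy":0,"dz":0,"ax":0,"ay":0,"az":0,"jaw":0.9},{"dx":0,"dy":0,"dz":0,"ax":0,"ay":0,"az":0,"jaw":0.9},{"dx":0,"dy":0,"dz":0,"ax":0,"ay":0,"az":0,"jaw":0.9}]'
python3 - <<'E'
from h import *
s=snap('scene','scene5');d=snap('side','side5')
f=lambda c,x,y:cv2.resize(c['img'][y:y+90,x:x+120,::-1],None,fx=5,fy=5,interpolation=cv2.INTER_CUBIC)[:,:400]
cv2.imwrite('pics/p5.png',np.hstack([f(s,346,206),f(d,264,151)]))
E
```

```text
time_s: 16.1
eef_pos: [581.0, -47.8, 112.6]
ee_rot: [3.141, 0.001, 2.936]
wrist_force: [-3.4, -0.0, 4.3]
grip_width: 43.5
time_s: 16.7
eef_pos: [580.6, -47.7, 112.1]
ee_rot: [3.142, 0.0, 2.936]
wrist_force: [0.0, 0.4, 0.5]
grip_width: 77.9
```

View pics/p5.png

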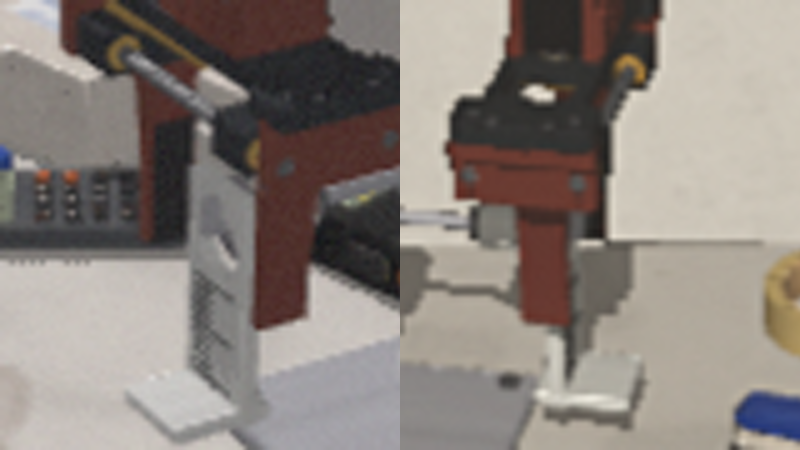

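The gauge hangs upright on the hook with its foot outward. The tip shows in the upper part of the hole, and the wrist reads no load. I'll withdraw straight up and check.

```bash
python3 -m pendant '[{"dx":0,"dy":0,"dz":1,"ax":0,"ay":0,"az":0,"jaw":0.9},{"dx":0,"dy":0,"dz":3,"ax":0,"ay":0,"az":0,"jaw":0.9},{"dx":0,"dy":0,"dz":6,"ax":0,"ay":0,"az":0,"jaw":0.9},{"dx":0,"dy":0,"dz":10,"ax":0,"ay":0,"az":0,"jaw":0.9},{"dx":0,"dy":0,"dz":14,"ax":0,"ay":0,"az":0,"jaw":0.9},{"dx":0,"dy":0,"dz":14,"ax":0,"ay":0,"az":0,"jaw":0.9},{"dx":0,"dy":0,"dz":14,"ax":0,"ay":0,"az":0,"jaw":0.9},{"dx":0,"dy":0,"dz":14,"ax":0,"ay":0,"az":0,"jaw":0.9}]'
python3 - <<'E'
from h import *
s=snap('scene','scene6');d=snap('side','side6')
f=lambda c,x,y:cv2.resize(c['img'][y:y+90,x:x+80,::-1],None,fx=5,fy=5,interpolation=cv2.INTER_CUBIC)
cv2.imwrite('pics/p6.png',np.hstack([f(s,346,206),f(d,264,151)]))
# expected projections in the crops: eye, toe, underside
u=np.array([.978,-.208,0]);e=np.array([583.6,-48.7,120])
for n,p in(('eye',e),('top',e+[0,0,28]),('toe',e-36*u-[0,0,74])):
    a=np.array(proj(s,p))-[346,206];b=np.array(proj(d,p))-[264,151];print(n,(a*5).round(),(b*5+[400,0]).round())
E
```

```text
time_s: 17.6
eef_pos: [579.9, -47.8, 251.5]
ee_rot: [-3.141, -0.001, 2.936]
wrist_force: [0.6, 0.2, -0.3]
grip_width: 79.1
eye [230. 243.] [557. 244.]
top [232. 184.] [555. 192.]
toe [154. 415.] [630. 379.]
```

View pics/p6.png

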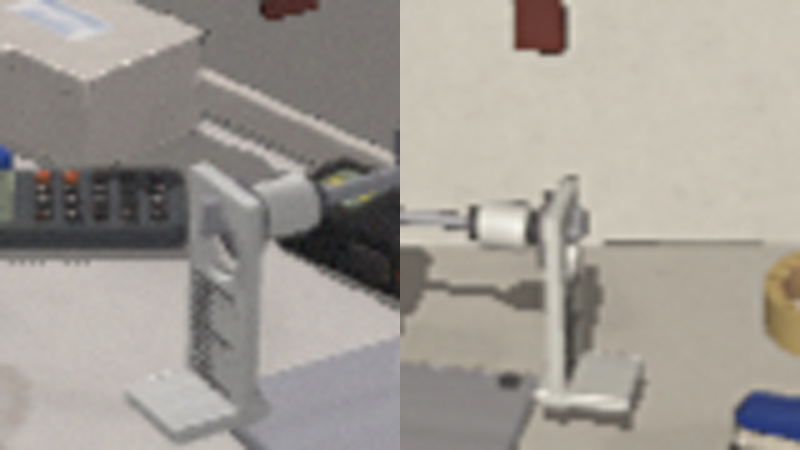

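Run:
```python
from h import *
s,d=load('scene6'),load('side6'); S=lambda x,y:(s,346+x/5,206+y/5); D=lambda x,y:(d,264+(x-400)/5,151+y/5)
print('top mid',tri(S(230,187),D(566,191)),'toe mid',tri(S(155,413),D(635,377)))
c=snap('side','side7'); print(np.abs(c['img'][150:250,250:400].astype(int)-d['img'][150:250,250:400]).mean())
env.close_job()
```

```text
top mid (array([579.06323763, -51.03356966, 148.21012596]), [np.float64(0.9143200140900681), np.float64(0.9143200140899037)]) toe mid (array([546.56684565, -42.16675243,  47.33352544]), [np.float64(1.0936404153381059), np.float64(1.093640415338133)])
0.5408444444444445
the job is handed in; nothing more can be done
```

The gauge is hanging on the hook with its scale and foot facing away from the post. I let go of it and handed the job in at about 18 s of the 61 s allowed.

**Hanging:** I passed the hole over the tip about 4 mm above the bar axis and felt the disc at about 2 N. I pressed it back about 7 to 8 mm, with a side force of about 6 N. I then lowered the gauge about 14 mm, until about 4.5 N showed it resting on the bar. The highest wrist force I read was about 8.5 N in total. Before opening the jaws I eased back toward the tip.

**Last checks:**
- **Height:** the top edge measured 148.2 mm, where fully home is 148. The toe measured 47 mm, where home is 46.
- **Lean:** the plate may tilt roughly 0.04 rad toward the tip. That is close to what these pictures can resolve, and the limit is 0.15 rad.
- **At rest:** the last two side pictures were nearly identical, so the gauge was not moving.
- **Robot clear:** the gripper was about 14 cm above where it let go, and the wrist read no load.
- **Bystanders:** I saw nothing displaced, but I did not measure their positions.

**Disagreements:** the disc was felt 3 to 4 mm earlier than the pictures predicted, and the side view showed the top edge about 2 pixels off. One early move was refused because its rows lacked some keys, and I resent it.

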